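Click the small polish tin up out of its caddy well

TASK

Get the smaller shoe polish tin out of the grey caddy: push it down so that its click lift lets go, let it rise and stand proud by itself, then lift it out and set it gently, right way up, wholly on the round cork mat. Leave the larger tin clicked down in its own well.

Things in the scene. Friction and masses are not known exactly. Their poses are not given: they have to be found in the camera images.
- small_tin: The smaller of the two closed round steel polish tins sunk in the grey caddy: 58 mm diameter, 25 mm high, about 80 g; origin at the centre of its underside, z up. At the start its lid is level with the caddy's top, so it cannot be gripped. Clicked up, it stands 16 mm proud of the caddy's top and can be gripped across its diameter in any direction. It has 3 mm of play all round in its well.
- small_well (a point): Centre of the 64 mm mouth of the small tin's well, level with the caddy's flat top, 75 mm above the shelf; the caddy (190 x 105 mm) is fixed. The tin sits on a push-push lift: push the lid's middle 7 mm straight down to a hard stop (spring about 5 N; stop at 12 N), let go, and in about 0.7 s it rises 16 mm. Under 6 mm it may spring back level; pushed fully when up, it clicks down again.
- big_tin: The larger polish tin, plain steel, 76 mm diameter and 25 mm high, its lid level with the caddy's top in the 82 mm well beside the small one, 85 mm centre to centre, on a push-push lift of the same kind. Origin at the centre of its underside. Leave it alone: it must not be clicked up.
- cork_mat: Round cork mat, 120 mm diameter, 5 mm thick, fixed flat on the shelf to the left or right of the caddy. Origin at the centre of its underside, so its top is 5 mm above the origin.
There are look-alikes about, which are no part of the job. Leave any red look-alike of the small_tin alone. Of the things shaped like the cork_mat, the cork one is meant.

How it is judged:
By the outcome, as a careful person would: the job done as asked, in the order asked, and still so for the second after the job is handed in, with the robot touching nothing.
It also fails if it takes over 50 s, if anything falls off the work surface, if the arm or the gripper's body presses on something with over 40 N, if the wrist force passes 120 N, or if a joint passes its speed limit or range.

ROBOT

A 6-joint arm with a two-finger parallel gripper is mounted at the origin on the work surface. World frame = base frame: x ahead of the robot, y to its left, z up, the work surface at z = 0. Lengths are in m, angles in rad, forces in N, time in s.
With the tool pointing down it reaches from about 0.325 to 0.9 m from the base axis. Payload 6.1 kg.
Tool frame: the origin (TCP) lies midway between the tips of the shut fingers; the grasp point (between the pads) lies 19 mm behind it; z points along the fingers, y is the line along which they close (so a half turn about z gives the same grasp; the last joint's range is limited). The gripper opens to 87 mm and grips with 3 to 60 N. Pads are 19 mm wide; open, the fingers measure 117 mm over their backs; the gripper's body (75 mm by 190 mm) begins 51 mm behind the grasp point.
Start: joints at [1.12, 0.22, 1.526, -0, 1.395, -0.126], TCP at [0.199, 0.592, 0.189] pointing down, gripper open.
Joint ranges: [-2.98, 2.98], [-0.91, 2.08], [0.09, 2.57], [-1.24, 4.39], [0.2, 2.65], [-2.68, 2.68]. Speed limits (rad/s): [2.57, 2.57, 3.01, 3.14, 3.14, 3.14].

INTERFACE

Orientations are given as a rotation vector (axis times angle).
In Python, from workcell import status, imaging, workorder gives the robot as it stands.
- The arm moves only by the tool drive_tool, never from a script. Its argument "rows" is a list of rows, each a list of 3 entries, a list of its own where there are three numbers: the turn, a rotation vector about the tool's x, y, z in degrees, then the shift along the tool's x, y, z in cm, then the finger opening in cm, from 0 to 8.7. A call has 1 to 20 rows; each row is the pose to reach, as a shift and turn from the pose commanded when the call began, along the tool's axes at that moment; what a row does not reach only later rows make up. A row lasts 1/12 s, in which the tool goes at most 41.7 mm and 7.16 degrees, less where a joint would pass 70% of its speed; a pose out of reach is approached as far as the arm can. A call with a gripper value outside its range is refused whole. The fingers move at their own pace and stop on an object; "squeeze" is the grip in N (left out, the last holds). Time passes only in rows, so rows that repeat a pose let the fingers close. It gives the time, the measured TCP pose, the force, the opening and the grip force at its end, in the units of the state.
- status.read_state(): the state, without advancing time (a new reading comes with each control period).
- imaging.get_image(name): name is "scene" or "top"; returns the picture (420x560x3 uint8, red, green, blue); there is no depth.
- imaging.calibration(name): a dict with "fx", "fy", "cx", "cy" (pixels), "cam_to_world" (4x4, takes a point from camera to world coordinates). Camera axes: x right, y up, looking along -z (the intrinsics and any distortion apply to the point x, -y, -z); pixel columns grow to the right and rows downward; lengths in m; the calibration is good to about 2 mm. A picture is of the moment at which its call begins. calibration takes no time and is no camera call.
- workorder.hand_in(): hands the job in; it is judged then, once.
The state is a dict: "time_s": time; "joint_pos": joint angles; "joint_velocities": joint speeds; "tau": joint torques, N m; "eef_pos": TCP position; "tool_rot": TCP orientation; "force": force on the tool from outside, world axes, zero at the start; "ft_torque": the same for the moment, N m; "gripper_width": finger opening in m; "gripper_force": force on a finger pad.
Only numpy, scipy, OpenCV 4.12 (cv2) and the standard library are available. Lean on these libraries where they do the work, as an engineer would, in place of code of your own. Each camera call takes 0.05 s, during which the arm holds its last target. There are 200 camera calls.

## Working session

There is one attempt and no reset: what is moved stays moved. The work goes in short steps, Python scripts to look and compute and a tool call to move; the robot and the scene stay as the last step left them, time stands still between calls to the robot, and variables do not carry over. Pictures are saved under pics/ and viewed, at most 13 in all, crops included, and the job is handed in when it is done.

Besides the shell and the picture viewer there is one more tool, called after "Call:" in YAML: its name, and indented under it one key for each argument. drive_tool: Moves the arm, as the interface text tells. Its arguments: {"type":"object","properties":{"rows":{"type":"array"},"squeeze":{"type":"number"}},"required":["rows"]}

```bash
mkdir -p pics; ls
cat > h.py <<'E'
import numpy as np, cv2
from workcell import status, imaging, workorder
def snap(n,f):
    im=imaging.get_image(n); cv2.imwrite(f,im[:,:,::-1]); return im
def ray(n,u,v,z):
    c=imaging.calibration(n); M=np.array(c["cam_to_world"])
    d=M[:3,:3]@np.array([(u-c["cx"])/c["fx"],-(v-c["cy"])/c["fy"],-1]); o=M[:3,3]
    return o+d*(z-o[2])/d[2]
E
python3 - <<'E'
from h import *
snap("top","pics/t0.png");snap("scene","pics/s0.png")
print(imaging.calibration("top"),imaging.calibration("scene"));print(status.read_state())
E
```

```text
pics
{'fx': 499.67171386965987, 'fy': 499.67171386965987, 'cx': 283.1918532250555, 'cy': 206.09019019004398, 'cam_to_world': array([[-0.02214641,  0.99802405, -0.05880081,  0.48519356],
       [-0.99968533, -0.0227996 , -0.01046083, -0.00624812],
       [-0.01178079,  0.05855064,  0.99821492,  1.02563379],
       [ 0.        ,  0.        ,  0.        ,  1.        ]])} {'fx': 383.9634706203013, 'fy': 383.9634706203013, 'cx': 279.4656287669352, 'cy': 209.10565597470142, 'cam_to_world': array([[-0.31974198, -0.71713317,  0.61926172,  1.16296392],
       [ 0.94749688, -0.24464676,  0.20590683,  0.20936953],
       [ 0.00383775,  0.65258561,  0.75770528,  0.83451555],
       [ 0.        ,  0.        ,  0.        ,  1.        ]])}
{'time_s': 0.1, 'joint_pos': array([ 1.11993068e+00,  2.21170690e-01,  1.52749033e+00,  2.21864429e-06,
        1.39469369e+00, -1.26117123e-01]), 'joint_velocities': array([-9.74320797e-04, -3.86906707e-05, -3.53385748e-03, -1.69192926e-03,
        1.03737586e-03, -5.35135020e-04]), 'tau': array([ 9.81106350e-04, -4.95941341e+01, -3.88517761e+01,  7.02119130e-02,
        5.15316718e-02, -1.47998179e-05]), 'eef_pos': array([0.19916197, 0.59176969, 0.18753556]), 'tool_rot': array([-5.07794223e-01, -3.09977090e+00,  2.65204832e-03]), 'force': array([-0.22135703,  0.12635379,  0.43480653]), 'ft_torque': array([ 0.02265281, -0.05059663,  0.01503085]), 'gripper_force': 0.0, 'gripper_width': 0.08682888696670217}
```

View pics/t0.png

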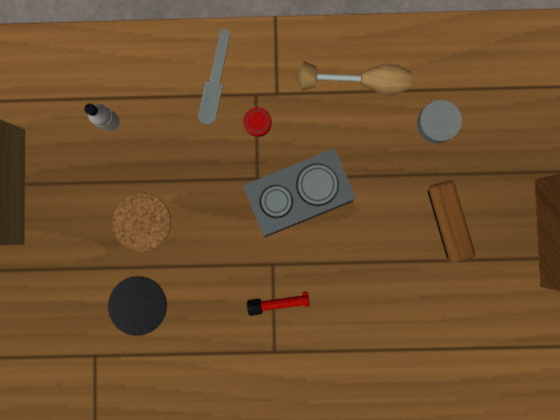

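View pics/s0.png

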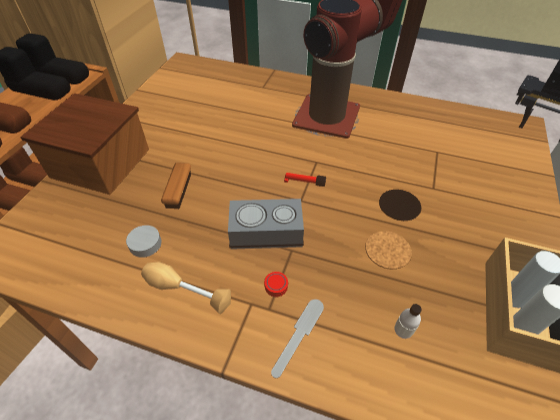

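The top view shows the small tin at about (276,201), the big tin at (318,185) and the cork mat at (142,222). The look-alikes are a black mat at (138,306) and a red tin at (257,122). The scene view agrees: small tin (285,214), big tin (251,215), cork mat (388,250).

Run:
```python
from h import *
t=cv2.imread("pics/t0.png");s=cv2.imread("pics/s0.png")
for n,im,c,cc in(("top",t,(276,201),(318,185)),("scene",s,(285,214),(251,215))):
    hsv=cv2.cvtColor(im,cv2.COLOR_BGR2HSV)
    # caddy top: low saturation blob
    m=(hsv[...,1]<90).astype(np.uint8)*255
    x=cv2.resize(im[c[1]-70:c[1]+70,c[0]-90:c[0]+110],None,fx=4,fy=4,interpolation=cv2.INTER_CUBIC)
    cv2.imwrite(f"pics/{n}c.png",cv2.convertScaleAbs(x,alpha=1.5))
    g=cv2.cvtColor(im,cv2.COLOR_BGR2GRAY)
    for q in (c,cc):
        p=g[q[1]-32:q[1]+32,q[0]-32:q[0]+32]
        b=cv2.resize(p,None,fx=4,fy=4,interpolation=cv2.INTER_CUBIC)
        for th in (85,100,115):
            k,_=cv2.findContours((b>th).astype(np.uint8),cv2.RETR_LIST,cv2.CHAIN_APPROX_NONE)
            for e in k:
                if len(e)<120: continue
                (ex,ey),ax,a=cv2.fitEllipse(e)
                if max(ax)>180: continue
                u,v=q[0]-32+(ex+.5)/4-.5,q[1]-32+(ey+.5)/4-.5
                if np.hypot(u-q[0],v-q[1])<5: print(n,th,round(u,1),round(v,1),np.round(np.array(ax)/4,1),ray(n,u,v,.075).round(4))
# cork
for n,im,q in(("top",t,(142,222)),("scene",s,(388,250))):
    hsv=cv2.cvtColor(im,cv2.COLOR_BGR2HSV); print(n,hsv[q[1]-3:q[1]+4,q[0]-3:q[0]+4].mean((0,1)),hsv[q[1],q[0]-50],ray(n,*q,.005).round(4))
```

```text
top 85 276.0 200.8 [22.8 22.9] [0.5517 0.0172 0.075 ]
top 85 275.9 200.8 [29.2 29.4] [0.5516 0.0173 0.075 ]
top 85 275.8 201.0 [35.7 36.2] [0.5513 0.0175 0.075 ]
top 100 276.0 200.7 [20.2 20.3] [0.5517 0.0172 0.075 ]
top 100 275.9 200.7 [24.9 25. ] [0.5518 0.0174 0.075 ]
top 100 275.9 200.8 [28.5 28.7] [0.5516 0.0173 0.075 ]
top 85 317.3 184.0 [30.7 30.8] [ 0.582  -0.0623  0.075 ]
top 85 317.2 184.0 [33.4 33.5] [ 0.582  -0.0622  0.075 ]
top 85 317.2 184.1 [38.7 38.8] [ 0.5818 -0.0621  0.075 ]
top 100 317.3 183.9 [29.6 29.7] [ 0.5821 -0.0624  0.075 ]
top 100 317.2 184.0 [34.4 34.6] [ 0.582  -0.0622  0.075 ]
top 100 317.2 184.1 [37.9 38. ] [ 0.5817 -0.0621  0.075 ]
scene 100 282.4 214.6 [17.2 21.8] [0.5574 0.0162 0.075 ]
scene 115 283.0 214.0 [18.8 23.1] [0.5551 0.017  0.075 ]
scene 115 284.5 213.6 [18.2 22.4] [0.5526 0.0203 0.075 ]
scene 115 250.1 215.1 [24.  30.1] [ 0.586 -0.062  0.075]
scene 115 250.8 214.8 [24.1 30.8] [ 0.5845 -0.0606  0.075 ]
top [ 15.36734694 152.97959184 123.69387755] [ 15 157 107] [0.5193 0.2945 0.005 ]
scene [ 15.04081633 149.59183673 193.2244898 ] [ 15 156 170] [0.5271 0.2977 0.005 ]
```

View pics/topc.png

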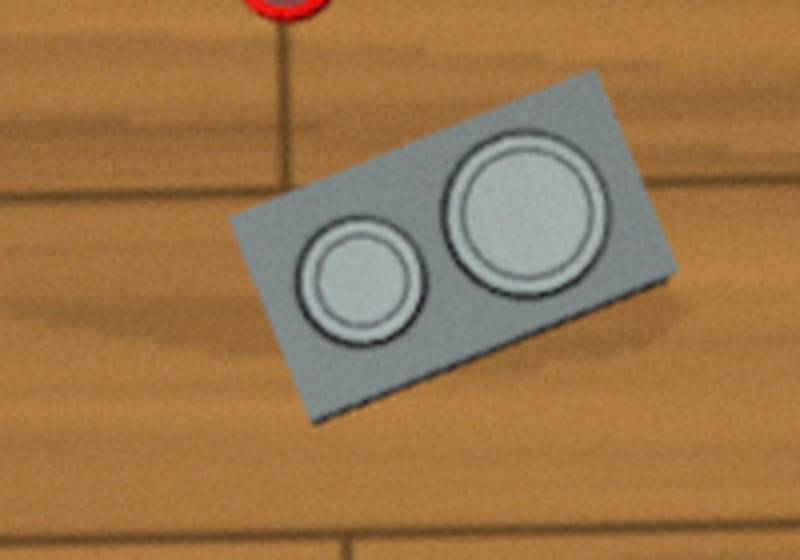

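The crop clearly shows both tins seated, with the small tin at lower left. Top-view positions: small tin about (0.552, 0.017), big tin about (0.582, -0.062). Cork mat is about (0.521, 0.295).

```bash
cat >> h.py <<'E'
from scipy.spatial.transform import Rotation as Ro
def go(xyz,yaw=None):
    s=status.read_state(); R=Ro.from_rotvec(s["tool_rot"]); 
    print("shift cm",(R.inv().apply(np.array(xyz)-s["eef_pos"])*100).round(2))
    if yaw is not None:
        c,q=np.cos(yaw),np.sin(yaw); y=np.array([c,q,0]); z=np.array([0,0,-1.]); T=np.c_[np.cross(y,z),y,z]
        print("turn deg",np.degrees((R.inv()*Ro.from_matrix(T)).as_rotvec()).round(2))
E
python3 - <<'E'
from h import *
go([.553,.018,.125],.365)
# cork: texture/gray edge
im=cv2.imread("pics/t0.png"); 
p=cv2.resize(im[175:270,95:190],None,fx=3,fy=3); g=cv2.medianBlur(cv2.cvtColor(p,cv2.COLOR_BGR2GRAY),5)
c=cv2.HoughCircles(g,cv2.HOUGH_GRADIENT,1,50,param1=60,param2=12,minRadius=80,maxRadius=100); print(c)
for k in (c[0] if c is not None else []): print(ray("top",95+k[0]/3,175+k[1]/3,.005))
E
```

```text
shift cm [-51.84 -43.08   6.32]
turn deg [-1.000e-01  3.000e-02  5.048e+01]
None
```

Call:
drive_tool:
  rows:
    - [[0,0,50],[-51.8,-43.1,0],0]
    - [[0,0,50],[-51.8,-43.1,0],0]
    - [[0,0,50],[-51.8,-43.1,0],0]
    - [[0,0,50],[-51.8,-43.1,0],0]
    - [[0,0,50],[-51.8,-43.1,0],0]
    - [[0,0,50],[-51.8,-43.1,0],0]
    - [[0,0,50],[-51.8,-43.1,0],0]
    - [[0,0,50],[-51.8,-43.1,0],0]
    - [[0,0,50],[-51.8,-43.1,0],0]
    - [[0,0,50],[-51.8,-43.1,0],0]
    - [[0,0,50],[-51.8,-43.1,0],0]
    - [[0,0,50],[-51.8,-43.1,0],0]
    - [[0,0,50],[-51.8,-43.1,0],0]
    - [[0,0,50],[-51.8,-43.1,0],0]
    - [[0,0,50],[-51.8,-43.1,0],0]
    - [[0,0,50],[-51.8,-43.1,0],0]
    - [[0,0,50],[-51.8,-43.1,6.3],0]
    - [[0,0,50],[-51.8,-43.1,6.3],0]
    - [[0,0,50],[-51.8,-43.1,6.3],0]
    - [[0,0,50],[-51.8,-43.1,6.3],0]

```text
time_s: 1.77
eef_pos: [0.5512, 0.0186, 0.1239]
tool_rot: [-1.769, -2.591, 0.003]
force: [-0.3, -0.2, 1.1]
gripper_width: 0.0006
gripper_force: 0.0
```

Call:
drive_tool:
  rows:
    - [[0,0,0],[0,0,2],0]
    - [[0,0,0],[0,0,3.5],0]
    - [[0,0,0],[0,0,4.2],0]
    - [[0,0,0],[0,0,4.5],0]
    - [[0,0,0],[0,0,4.7],0]
    - [[0,0,0],[0,0,4.9],0]
    - [[0,0,0],[0,0,5.0],0]
    - [[0,0,0],[0,0,5.1],0]

```text
time_s: 2.43
eef_pos: [0.5535, 0.0186, 0.0754]
tool_rot: [1.77, 2.594, 0.001]
force: [-0.6, -0.2, -0.1]
gripper_width: 0.0002
gripper_force: 0.0
```

Call:
drive_tool:
  rows:
    - [[0,0,0],[0,0,0],0]
    - [[0,0,0],[0,0,0],0]
    - [[0,0,0],[0,0,0.1],0]
    - [[0,0,0],[0,0,0.2],0]
    - [[0,0,0],[0,0,0.2],0]

```text
time_s: 2.85
eef_pos: [0.5527, 0.0185, 0.0723]
tool_rot: [-1.771, -2.595, 0.0]
force: [-0.2, 0.9, -0.4]
gripper_width: 0.0002
gripper_force: 0.0
```

Call:
drive_tool:
  rows:
    - [[0,0,0],[0,0,0.1],0]
    - [[0,0,0],[0,0,0.2],0]
    - [[0,0,0],[0,0,0.3],0]
    - [[0,0,0],[0,0,0.3],0]
    - [[0,0,0],[0,0,0.3],0]

```text
time_s: 3.27
eef_pos: [0.5527, 0.0185, 0.0694]
tool_rot: [-1.77, -2.595, 0.0]
force: [0.2, -0.5, 0.6]
gripper_width: 0.0004
gripper_force: 0.0
```

Run:
```python
from h import *
im=imaging.get_image("scene")[:,:,::-1]
cv2.imwrite("pics/s1.png",cv2.resize(im[150:270,200:350],None,fx=5,fy=5,interpolation=cv2.INTER_CUBIC))
print(*[status.read_state()[k] for k in("eef_pos","force")])
```

```text
[0.55280296 0.01854344 0.06950054] [0.32688867 0.22249734 0.10140622]
```

View pics/s1.png

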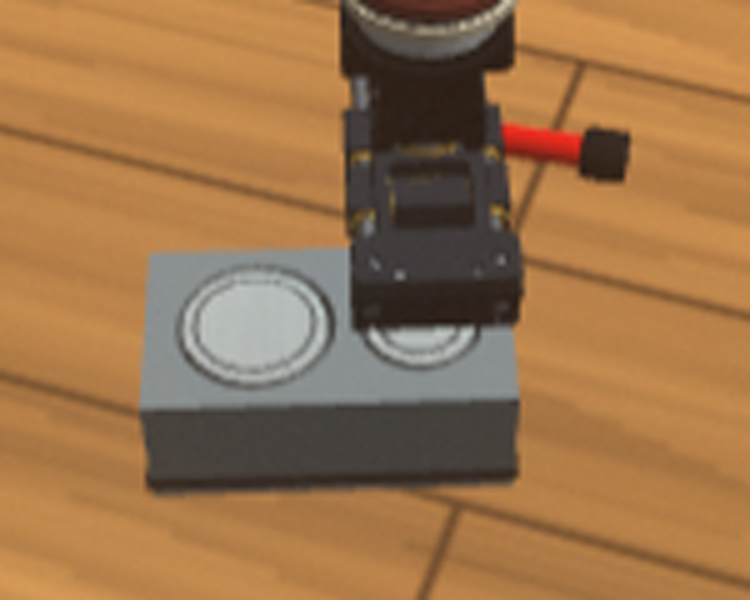

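The scene crop shows the gripper over the small tin, whose lid still looks level, so there has been no contact yet. I'll keep going down in small steps.

Call:
drive_tool:
  rows:
    - [[0,0,0],[0,0,0.1],0]
    - [[0,0,0],[0,0,0.2],0]
    - [[0,0,0],[0,0,0.2],0]
    - [[0,0,0],[0,0,0.2],0]

```text
time_s: 3.65
eef_pos: [0.5527, 0.0186, 0.0674]
tool_rot: [-1.77, -2.595, 0.0]
force: [0.9, -1.0, 0.1]
gripper_width: 0.0003
gripper_force: 0.0
```

Call:
drive_tool:
  rows:
    - [[0,0,0],[0,0,0.1],0]
    - [[0,0,0],[0,0,0.2],0]
    - [[0,0,0],[0,0,0.2],0]
    - [[0,0,0],[0,0,0.2],0]

```text
time_s: 3.98
eef_pos: [0.5527, 0.0186, 0.0654]
tool_rot: [-1.77, -2.595, 0.0]
force: [0.5, 0.9, -0.6]
gripper_width: 0.0005
gripper_force: 0.0
```

Call:
drive_tool:
  rows:
    - [[0,0,0],[0,0,0.1],0]
    - [[0,0,0],[0,0,0.2],0]
    - [[0,0,0],[0,0,0.2],0]
    - [[0,0,0],[0,0,0.2],0]

```text
time_s: 4.32
eef_pos: [0.5527, 0.0186, 0.0634]
tool_rot: [-1.771, -2.595, 0.0]
force: [-0.3, -1.3, 0.1]
gripper_width: 0.0005
gripper_force: 0.0
```

Run:
```python
from h import *
def rd(n,u,v):
    a=ray(n,u,v,0);b=ray(n,u,v,.2);return a,(b-a)/np.linalg.norm(b-a)
def tri(t,s):
    A=[];B=[]
    for n,p in(("top",t),("scene",s)):
        o,d=rd(n,*p);P=np.eye(3)-np.outer(d,d);A.append(P);B.append(P@o)
    x,r,_,_=np.linalg.lstsq(np.vstack(A),np.hstack(B),rcond=None);return x.round(4),r
print("big",tri((317.2,184),(250.5,215)))
# red tin and black mat by colour
out={}
for n,f in(("top","t0"),("scene","s0")):
    h=cv2.cvtColor(cv2.imread(f"pics/{f}.png"),cv2.COLOR_BGR2HSV)
    win={"top":((230,95,285,150),(95,265,180,345)),"scene":((255,265,300,300),(370,180,435,226))}[n]
    for i,(a,b,c,d) in enumerate(win):
        q=h[b:d,a:c]
        m=((q[...,1]>200)&((q[...,0]<8)|(q[...,0]>172))) if i==0 else q[...,2]<60
        k,_=cv2.findContours(m.astype(np.uint8),cv2.RETR_EXTERNAL,cv2.CHAIN_APPROX_NONE)
        k=max(k,key=len);e=cv2.fitEllipse(k);out[n,i]=(e[0][0]+a,e[0][1]+b);print(n,i,out[n,i],e[1])
for i in(0,1):print(tri(out["top",i],out["scene",i]))
```

```text
big (array([ 0.5824, -0.0625,  0.0712]), array([2.64366337e-08]))
top 0 (256.9657802581787, 121.44590759277344) (26.898317337036133, 28.206743240356445)
top 1 (137.04212951660156, 305.3612823486328) (56.995384216308594, 58.10531234741211)
scene 0 (275.977876663208, 282.2938346862793) (20.753726959228516, 22.667299270629883)
scene 1 (399.7386875152588, 204.5842170715332) (28.10472869873047, 41.0777587890625)
(array([0.7189, 0.054 , 0.0179]), array([2.88900118e-09]))
(array([ 0.3493,  0.3078, -0.0025]), array([1.03835908e-09]))
```

Run:
```python
from h import *
a=imaging.get_image("scene")[150:240,230:330,::-1];b=imaging.get_image("top")[150:240,230:330,::-1]
x=np.hstack([cv2.resize(i,None,fx=4,fy=4,interpolation=cv2.INTER_CUBIC) for i in(a,b)])
cv2.imwrite("pics/s2.png",cv2.convertScaleAbs(x,alpha=1.6,beta=20))
```

```text
(no output)
```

View pics/s2.png

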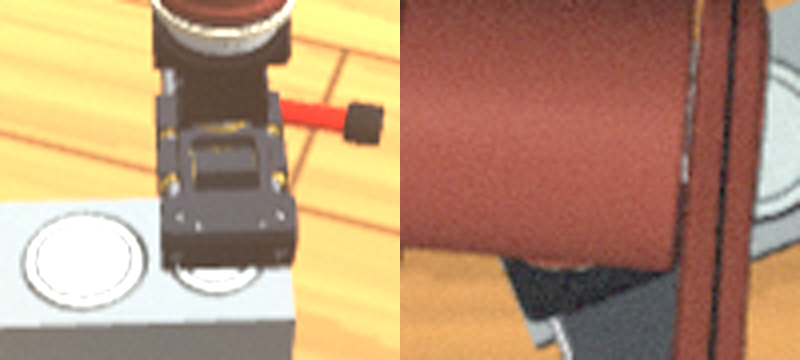

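The scene view shows the gripper body over the small tin with the lid's near edge visible, but not whether it is depressed. I'll compare pixel profiles to measure how far the lid has gone down.

Run:
```python
from h import *
g=lambda i:cv2.cvtColor(i,cv2.COLOR_BGR2GRAY).astype(float)
a=g(cv2.imread("pics/s0.png"));b=np.mean([g(np.ascontiguousarray(imaging.get_image("scene")[:,:,::-1])) for _ in range(3)],0)
for u in(281,284,287):
    print(u,a[215:236,u-1:u+2].mean(1).round().astype(int).tolist());print("  ",b[215:236,u-1:u+2].mean(1).round().astype(int).tolist())
print(ray("scene",286.5,216,.133),status.read_state()["force"])
```

```text
281 [176, 175, 175, 172, 147, 132, 161, 128, 95, 126, 135, 134, 133, 133, 126, 97, 63, 63, 62, 63, 63]
   [36, 36, 119, 181, 154, 139, 170, 135, 100, 134, 142, 142, 142, 141, 133, 102, 65, 65, 65, 65, 65]
284 [174, 175, 175, 175, 153, 135, 169, 147, 93, 120, 135, 134, 134, 133, 122, 88, 62, 62, 63, 62, 63]
   [36, 39, 120, 183, 162, 142, 178, 155, 98, 127, 142, 142, 142, 141, 129, 92, 65, 64, 65, 65, 65]
287 [175, 174, 174, 164, 138, 145, 164, 126, 109, 132, 136, 135, 134, 134, 120, 84, 63, 63, 63, 62, 62]
   [35, 46, 124, 173, 144, 153, 173, 132, 115, 139, 142, 142, 142, 141, 127, 88, 65, 65, 65, 65, 65]
[0.60470508 0.04145181 0.133     ] [ 0.76978694 -0.16195751  0.34462873]
```

The lid hasn't moved, and the gripper body hides the tips. I'll turn the tool 90° so the scene camera can see them.

Call:
drive_tool:
  rows:
    - [[0,0,90],[0,0,-0.5],0]
    - [[0,0,90],[0,0,-0.5],0]
    - [[0,0,90],[0,0,-0.5],0]
    - [[0,0,90],[0,0,-0.5],0]
    - [[0,0,90],[0,0,-0.5],0]
    - [[0,0,90],[0,0,-0.5],0]
    - [[0,0,90],[0,0,-0.5],0]
    - [[0,0,90],[0,0,-0.5],0]
    - [[0,0,90],[0,0,-0.5],0]
    - [[0,0,90],[0,0,-0.5],0]
    - [[0,0,90],[0,0,-0.5],0]
    - [[0,0,90],[0,0,-0.5],0]
    - [[0,0,90],[0,0,-0.5],0]
    - [[0,0,90],[0,0,-0.5],0]

```text
time_s: 5.73
eef_pos: [0.5529, 0.0185, 0.0686]
tool_rot: [3.088, 0.579, 0.0]
force: [-0.9, -0.3, 1.0]
gripper_width: 0.0004
gripper_force: 0.0
```

Run:
```python
from h import *
im=imaging.get_image("scene")[:,:,::-1]; cv2.imwrite("pics/s3f.png",im)
x=cv2.resize(im[140:250,220:350],None,fx=5,fy=5,interpolation=cv2.INTER_CUBIC)
cv2.imwrite("pics/s3.png",cv2.convertScaleAbs(x,alpha=1.4,beta=30))
```

```text
(no output)
```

View pics/s3.png

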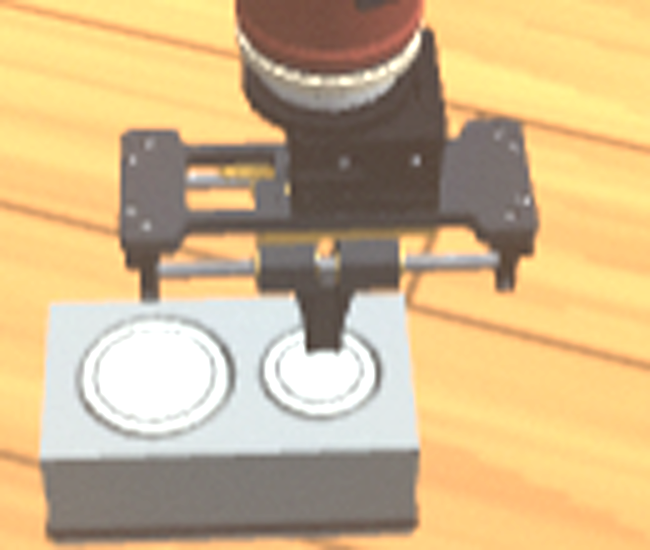

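The tip is now visible at about scene pixel (284,210) and the lid centre at about (284,214). That puts the tip above the lid, roughly 10–18 mm higher than the reported z suggests. I'll lower it in guarded steps.

Call:
drive_tool:
  rows:
    - [[0,0,0],[0,0,0.2],0]
    - [[0,0,0],[0,0,0.4],0]
    - [[0,0,0],[0,0,0.6],0]
    - [[0,0,0],[0,0,0.7],0]
    - [[0,0,0],[0,0,0.7],0]

```text
time_s: 6.2
eef_pos: [0.5524, 0.0186, 0.061]
tool_rot: [-3.087, -0.584, 0.001]
force: [-0.6, 0.2, -0.0]
gripper_width: 0.0004
gripper_force: 0.0
```

Call:
drive_tool:
  rows:
    - [[0,0,0],[0,0,0.1],0]
    - [[0,0,0],[0,0,0.2],0]
    - [[0,0,0],[0,0,0.2],0]
    - [[0,0,0],[0,0,0.2],0]

```text
time_s: 6.53
eef_pos: [0.5528, 0.0186, 0.0595]
tool_rot: [-3.087, -0.583, 0.0]
force: [-0.1, 0.1, 0.1]
gripper_width: 0.0008
gripper_force: 0.0
```

Call:
drive_tool:
  rows:
    - [[0,0,0],[0,0,0.1],0]
    - [[0,0,0],[0,0,0.2],0]
    - [[0,0,0],[0,0,0.2],0]
    - [[0,0,0],[0,0,0.2],0]

```text
time_s: 6.87
eef_pos: [0.5527, 0.0185, 0.0574]
tool_rot: [-3.087, -0.583, 0.0]
force: [-0.2, -0.7, -0.0]
gripper_width: 0.0003
gripper_force: 0.0
```

Call:
drive_tool:
  rows:
    - [[0,0,0],[0,0,0.1],0]
    - [[0,0,0],[0,0,0.2],0]
    - [[0,0,0],[0,0,0.2],0]
    - [[0,0,0],[0,0,0.2],0]

```text
time_s: 7.2
eef_pos: [0.5527, 0.0186, 0.0554]
tool_rot: [-3.087, -0.583, 0.0]
force: [-0.4, 0.5, 0.3]
gripper_width: 0.0004
gripper_force: 0.0
```

Run:
```python
from h import *
g=lambda i:cv2.cvtColor(np.ascontiguousarray(i),cv2.COLOR_BGR2GRAY).astype(int)
im=imaging.get_image("scene")[:,:,::-1];cv2.imwrite("pics/s4f.png",im)
for n,i in(("start",cv2.imread("pics/s0.png")),("s3",cv2.imread("pics/s3f.png")),("now",im)):
    print(n,g(i)[200:232,284].tolist())
print(status.read_state()["force"])
for z in(.055,.0686,.075,.085):print(z,ray("scene",284.4,210.4,z))
```

```text
start [136, 134, 135, 135, 120, 122, 154, 158, 165, 176, 175, 175, 174, 175, 174, 174, 176, 175, 175, 152, 130, 165, 147, 90, 119, 135, 135, 135, 134, 120, 83, 62]
s3 [37, 38, 38, 38, 38, 38, 38, 39, 38, 50, 129, 185, 185, 184, 184, 184, 185, 184, 185, 162, 138, 176, 156, 96, 127, 143, 142, 144, 144, 128, 88, 65]
now [51, 42, 39, 37, 38, 37, 39, 39, 38, 39, 40, 40, 52, 125, 185, 184, 184, 186, 185, 163, 138, 175, 156, 97, 126, 143, 142, 141, 143, 128, 88, 66]
[ 0.31653193 -0.06575662  1.02324924]
0.055 [0.52594471 0.01147278 0.055     ]
0.0686 [0.53705861 0.01492544 0.0686    ]
0.075 [0.54228868 0.01655021 0.075     ]
0.085 [0.55046067 0.01908893 0.085     ]
```

Call:
drive_tool:
  rows:
    - [[0,0,0],[0,0,0.2],0]
    - [[0,0,0],[0,0,0.4],0]
    - [[0,0,0],[0,0,0.4],0]
    - [[0,0,0],[0,0,0.4],0]

```text
time_s: 7.58
eef_pos: [0.5526, 0.0186, 0.0513]
tool_rot: [-3.087, -0.583, 0.001]
force: [-0.6, -0.3, -0.2]
gripper_width: 0.0004
gripper_force: 0.0
```

Call:
drive_tool:
  rows:
    - [[0,0,0],[0,0,0.1],0]
    - [[0,0,0],[0,0,0.2],0]
    - [[0,0,0],[0,0,0.2],0]
    - [[0,0,0],[0,0,0.2],0]

```text
time_s: 7.92
eef_pos: [0.5527, 0.0185, 0.0494]
tool_rot: [-3.087, -0.583, 0.0]
force: [-0.2, 0.7, -0.5]
gripper_width: 0.0007
gripper_force: 0.0
```

Call:
drive_tool:
  rows:
    - [[0,0,0],[0,0,0.1],0]
    - [[0,0,0],[0,0,0.2],0]
    - [[0,0,0],[0,0,0.2],0]
    - [[0,0,0],[0,0,0.2],0]

```text
time_s: 8.25
eef_pos: [0.5527, 0.0186, 0.0474]
tool_rot: [-3.087, -0.583, 0.0]
force: [-0.5, 0.7, 0.2]
gripper_width: 0.0002
gripper_force: 0.0
```

Call:
drive_tool:
  rows:
    - [[0,0,0],[0,0,0.1],0]
    - [[0,0,0],[0,0,0.2],0]
    - [[0,0,0],[0,0,0.2],0]
    - [[0,0,0],[0,0,0.2],0]

```text
time_s: 8.58
eef_pos: [0.5527, 0.0186, 0.0454]
tool_rot: [-3.087, -0.583, 0.0]
force: [0.5, -0.1, -0.2]
gripper_width: 0.0006
gripper_force: 0.0
```

Run:
```python
from h import *
g=lambda i:cv2.cvtColor(np.ascontiguousarray(i),cv2.COLOR_BGR2GRAY).astype(int)
im=imaging.get_image("scene")[:,:,::-1];cv2.imwrite("pics/s5f.png",im)
print(g(im)[205:232,284].tolist(),status.read_state()["force"])
x=cv2.resize(im[140:250,220:350],None,fx=5,fy=5,interpolation=cv2.INTER_CUBIC)
cv2.imwrite("pics/s5.png",cv2.convertScaleAbs(x,alpha=1.0,beta=40))
```

```text
[37, 36, 37, 37, 37, 38, 37, 38, 38, 37, 68, 140, 184, 185, 162, 138, 175, 155, 96, 125, 141, 141, 142, 143, 129, 88, 64] [-0.38584214  0.08489109 -0.66091765]
```

View pics/s5.png

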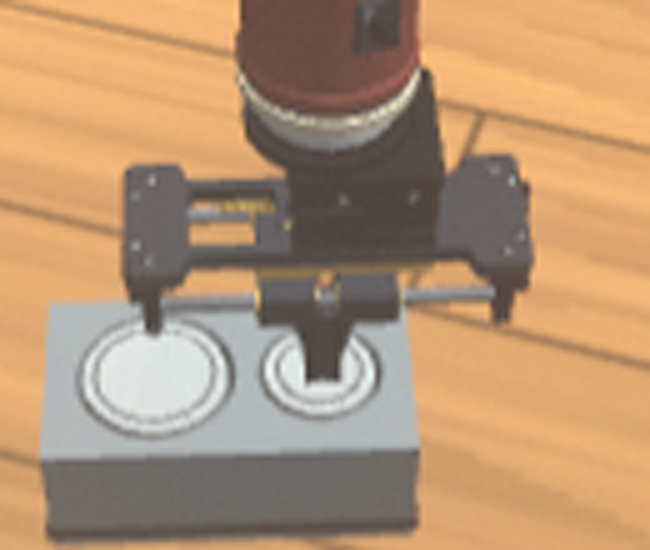

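The tip's near edge is now at about (284,216), just above the lid and centred left to right. I'll carry on in small steps.

Call:
drive_tool:
  rows:
    - [[0,0,0],[0,0,0.1],0]
    - [[0,0,0],[0,0,0.2],0]
    - [[0,0,0],[0,0,0.2],0]
    - [[0,0,0],[0,0,0.2],0]

```text
time_s: 8.97
eef_pos: [0.5527, 0.0186, 0.0434]
tool_rot: [-3.087, -0.583, 0.0]
force: [0.7, -0.2, 0.3]
gripper_width: 0.0004
gripper_force: 0.0
```

Call:
drive_tool:
  rows:
    - [[0,0,0],[0,0,0.1],0]
    - [[0,0,0],[0,0,0.2],0]
    - [[0,0,0],[0,0,0.2],0]
    - [[0,0,0],[0,0,0.2],0]

```text
time_s: 9.3
eef_pos: [0.553, 0.0185, 0.0418]
tool_rot: [3.087, 0.583, 0.0]
force: [0.4, 0.6, 2.9]
gripper_width: 0.0005
gripper_force: 1.1
```

Call:
drive_tool:
  rows:
    - [[0,0,0],[0,0,0.1],0]
    - [[0,0,0],[0,0,0.2],0]
    - [[0,0,0],[0,0,0.3],0]
    - [[0,0,0],[0,0,0.4],0]
    - [[0,0,0],[0,0,0.5],0]
    - [[0,0,0],[0,0,0.5],0]

```text
time_s: 9.8
eef_pos: [0.553, 0.0185, 0.0364]
tool_rot: [3.087, 0.583, 0.0]
force: [0.0, -0.8, 2.9]
gripper_width: 0.0004
gripper_force: 1.8
```

Call:
drive_tool:
  rows:
    - [[0,0,0],[0,0,0.1],0]
    - [[0,0,0],[0,0,0.2],0]
    - [[0,0,0],[0,0,0.2],0]

```text
time_s: 10.05
eef_pos: [0.553, 0.0185, 0.0346]
tool_rot: [3.087, 0.583, 0.001]
force: [-0.4, -0.2, 3.6]
gripper_width: 0.0004
gripper_force: 2.0
```

Call:
drive_tool:
  rows:
    - [[0,0,0],[0,0,0.1],0]
    - [[0,0,0],[0,0,0.1],0]

```text
time_s: 10.22
eef_pos: [0.5531, 0.0185, 0.0345]
tool_rot: [3.087, 0.583, 0.0]
force: [-3.6, 0.9, 11.4]
gripper_width: 0.0006
gripper_force: 5.6
```

Call:
drive_tool:
  rows:
    - [[0,0,0],[0,0,0.05],0]
    - [[0,0,0],[0,0,0.1],0]

```text
time_s: 10.38
eef_pos: [0.5532, 0.0185, 0.0345]
tool_rot: [3.087, 0.583, 0.0]
force: [-8.6, 1.3, 22.0]
gripper_width: 0.0003
gripper_force: 10.7
```

The hard stop is reached (22 N). Now I'll let go, rise clear, turn back and open.

Call:
drive_tool:
  rows:
    - [[0,0,0],[0,0,-4],0]
    - [[0,0,0],[0,0,-7],0]
    - [[0,0,0],[0,0,-7],0]
    - [[0,0,-90],[0,0,-7],8.7]
    - [[0,0,-90],[0,0,-7],8.7]
    - [[0,0,-90],[0,0,-7],8.7]
    - [[0,0,-90],[0,0,-7],8.7]
    - [[0,0,-90],[0,0,-7],8.7]
    - [[0,0,-90],[0,0,-7],8.7]
    - [[0,0,-90],[0,0,-7],8.7]
    - [[0,0,-90],[0,0,-7],8.7]
    - [[0,0,-90],[0,0,-7],8.7]
    - [[0,0,-90],[0,0,-7],8.7]
    - [[0,0,-90],[0,0,-7],8.7]
    - [[0,0,-90],[0,0,-7],8.7]
    - [[0,0,-90],[0,0,-7],8.7]
    - [[0,0,-90],[0,0,-7],8.7]
    - [[0,0,-90],[0,0,-7],8.7]

```text
time_s: 11.88
eef_pos: [0.5524, 0.0186, 0.1018]
tool_rot: [-1.773, -2.592, 0.001]
force: [-0.1, -1.0, 0.6]
gripper_width: 0.0854
gripper_force: 0.0
```

Run:
```python
from h import *
im=imaging.get_image("scene")[:,:,::-1];cv2.imwrite("pics/s6f.png",im)
x=cv2.resize(im[130:250,220:370],None,fx=5,fy=5,interpolation=cv2.INTER_CUBIC)
cv2.imwrite("pics/s6.png",cv2.convertScaleAbs(x,alpha=1.0,beta=30))
```

```text
(no output)
```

View pics/s6.png

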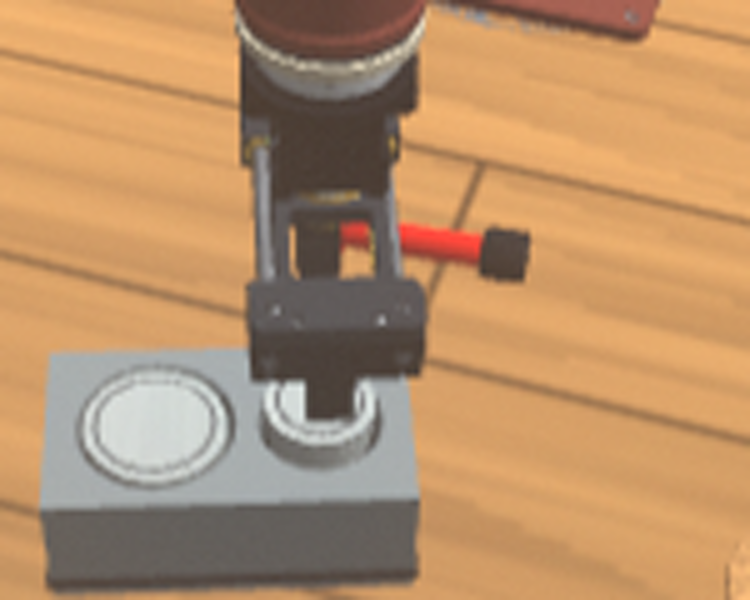

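The small tin stands proud, with its lid at crop (320,405), and the big tin is still level. I'll lower the open fingers around it.

Call:
drive_tool:
  rows:
    - [[0,0,0],[0,0,2],8.7]
    - [[0,0,0],[0,0,3.5],8.7]
    - [[0,0,0],[0,0,4.5],8.7]
    - [[0,0,0],[0,0,5.0],8.7]
    - [[0,0,0],[0,0,5.4],8.7]
    - [[0,0,0],[0,0,5.7],8.7]
    - [[0,0,0],[0,0,5.7],8.7]

```text
time_s: 12.52
eef_pos: [0.5529, 0.0185, 0.0454]
tool_rot: [-1.771, -2.595, 0.0]
force: [-0.2, -0.1, -0.3]
gripper_width: 0.0867
gripper_force: 0.0
```

Call:
drive_tool:
  rows:
    - [[0,0,0],[0,0,0.1],7.0]
    - [[0,0,0],[0,0,0.1],6.2]
    - [[0,0,0],[0,0,0.1],6.0]
    - [[0,0,0],[0,0,0.1],5.8]
    - [[0,0,0],[0,0,0.1],5.5]
    - [[0,0,0],[0,0,0.1],5.2]
    - [[0,0,0],[0,0,0.1],5.0]
    - [[0,0,0],[0,0,0.1],5.0]
  squeeze: 15

```text
time_s: 13.18
eef_pos: [0.5528, 0.0185, 0.0447]
tool_rot: [1.771, 2.595, -0.0]
force: [-1.4, -0.8, 1.6]
gripper_width: 0.0575
gripper_force: 15.0
```

Call:
drive_tool:
  rows:
    - [[0,0,0],[0,0,-0.5],5.0]
    - [[0,0,0],[0,0,-1.2],5.0]
    - [[0,0,0],[0,0,-2],5.0]
    - [[0,0,0],[0,0,-3.5],5.0]
    - [[0,0,0],[0,0,-5],5.0]
    - [[0,0,0],[0,0,-6.5],5.0]
    - [[0,0,0],[0,0,-8],5.0]
    - [[0,0,0],[0,0,-8],5.0]
    - [[0,0,0],[0,0,-8],5.0]

```text
time_s: 13.93
eef_pos: [0.554, 0.0185, 0.126]
tool_rot: [1.769, 2.593, 0.002]
force: [0.2, -0.7, -1.4]
gripper_width: 0.0576
gripper_force: 15.0
```

Run:
```python
from h import *
im=imaging.get_image("scene")[:,:,::-1];cv2.imwrite("pics/s7f.png",im)
x=cv2.resize(im[100:300,220:450],None,fx=3,fy=3,interpolation=cv2.INTER_CUBIC)
cv2.imwrite("pics/s7.png",x)
# cork by colour difference from wood, clean: local std
for n,f,(a,b,c,d),r in(("top","t0",(95,175,190,270),28),("scene","s0",(350,220,430,280),0)):
    p=cv2.imread(f"pics/{f}.png")[b:d,a:c]; g=cv2.cvtColor(p,cv2.COLOR_BGR2GRAY).astype(np.float32)
    hp=np.abs(g-cv2.GaussianBlur(g,(0,0),2)); m=cv2.GaussianBlur(hp,(0,0),2.5); t=(m>(m.min()+m.max())*.45).astype(np.uint8)
    k=max(cv2.findContours(t,cv2.RETR_EXTERNAL,cv2.CHAIN_APPROX_NONE)[0],key=cv2.contourArea)
    e=cv2.fitEllipse(cv2.convexHull(k));print(n,e[0][0]+a,e[0][1]+b,e[1],ray(n,e[0][0]+a,e[0][1]+b,.005))
go([.521,.295,.10])
```

```text
top 143.1053123474121 180.95780420303345 (6.00773811340332, 172.35035705566406) [0.60373106 0.29170347 0.005     ]
scene 398.0353546142578 222.02354383468628 (11.26237678527832, 69.54020690917969) [0.42359808 0.31050802 0.005     ]
shift cm [26.9   7.11  2.46]
```

View pics/s7.png

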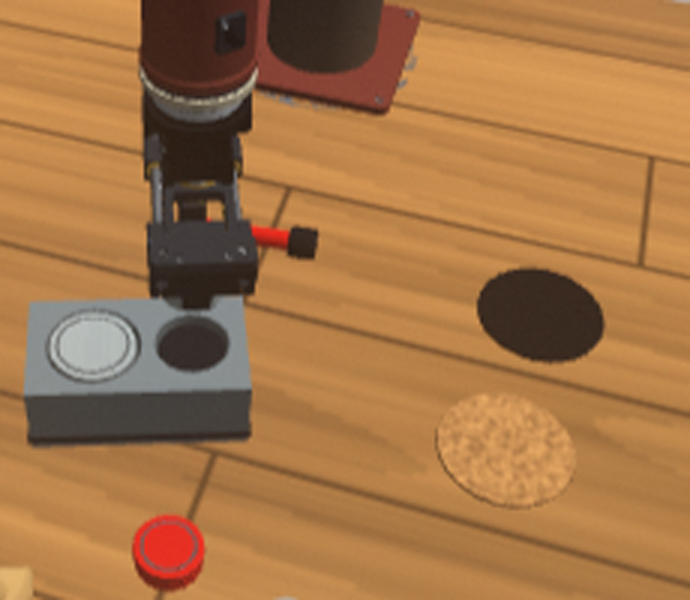

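The tin is held and its well is empty, with the big tin still level. The cork mat is at about scene (389,250). Now I'll carry the tin over.

Call:
drive_tool:
  rows:
    - [[0,0,0],[3,0.8,0],5.0]
    - [[0,0,0],[6,1.6,0],5.0]
    - [[0,0,0],[9,2.4,0],5.0]
    - [[0,0,0],[12,3.2,0],5.0]
    - [[0,0,0],[15,4,0],5.0]
    - [[0,0,0],[18,4.8,0],5.0]
    - [[0,0,0],[21,5.6,0],5.0]
    - [[0,0,0],[24,6.4,0],5.0]
    - [[0,0,0],[26,6.9,0],5.0]
    - [[0,0,0],[26.9,7.1,0],5.0]
    - [[0,0,0],[26.9,7.1,2],5.0]
    - [[0,0,0],[26.9,7.1,4],5.0]
    - [[0,0,0],[26.9,7.1,6],5.0]
    - [[0,0,0],[26.9,7.1,8],5.0]
    - [[0,0,0],[26.9,7.1,9],5.0]
    - [[0,0,0],[26.9,7.1,9],5.0]
    - [[0,0,0],[26.9,7.1,9],5.0]

```text
time_s: 15.4
eef_pos: [0.5203, 0.2942, 0.0339]
tool_rot: [-1.771, -2.594, 0.003]
force: [0.1, 0.3, -1.3]
gripper_width: 0.0576
gripper_force: 15.0
```

Run:
```python
from h import *
a=imaging.get_image("scene")[:,:,::-1][150:300,310:450];b=imaging.get_image("top")[:,:,::-1][150:300,70:210]
cv2.imwrite("pics/s8.png",np.hstack([cv2.resize(i,None,fx=2.8,fy=2.8,interpolation=cv2.INTER_CUBIC) for i in(a,b)]))
print(status.read_state()["eef_pos"])
```

```text
[0.52192741 0.29505317 0.03583757]
```

View pics/s8.png

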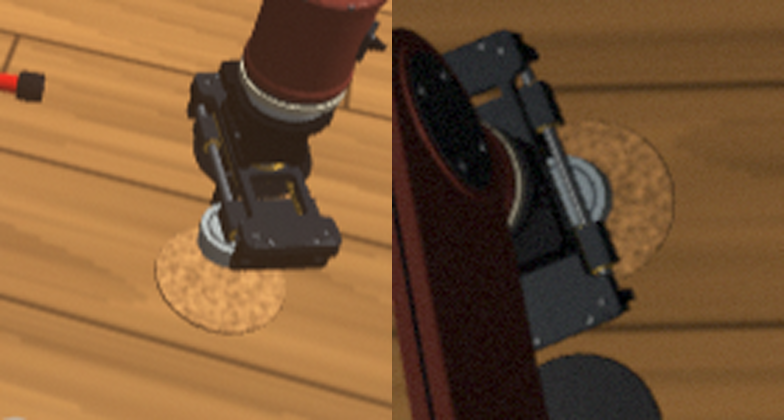

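The tin hangs over the mat: lid at top-view crop (569,193), mat centre at about (592,200). Allowing for parallax, the tin is within about 6 mm of the mat's centre. I'll lower it with the force guarded.

Call:
drive_tool:
  rows:
    - [[0,0,0],[0,0,0.8],5.0]
    - [[0,0,0],[0,0,1.6],5.0]
    - [[0,0,0],[0,0,2.2],5.0]
    - [[0,0,0],[0,0,2.8],5.0]
    - [[0,0,0],[0,0,3.4],5.0]
    - [[0,0,0],[0,0,3.8],5.0]
    - [[0,0,0],[0,0,4.2],5.0]
    - [[0,0,0],[0,0,4.2],5.0]
    - [[0,0,0],[0,0,4.2],5.0]

```text
time_s: 16.25
eef_pos: [0.5206, 0.2949, -0.0078]
tool_rot: [-1.77, -2.595, 0.001]
force: [0.7, 0.7, -1.4]
gripper_width: 0.0575
gripper_force: 15.0
```

Call:
drive_tool:
  rows:
    - [[0,0,0],[0,0,0.1],5.0]
    - [[0,0,0],[0,0,0.2],5.0]
    - [[0,0,0],[0,0,0.3],5.0]
    - [[0,0,0],[0,0,0.3],5.0]

```text
time_s: 16.58
eef_pos: [0.5208, 0.2949, -0.0105]
tool_rot: [1.771, 2.595, 0.0]
force: [-0.1, -0.4, -0.4]
gripper_width: 0.0576
gripper_force: 15.0
```

Call:
drive_tool:
  rows:
    - [[0,0,0],[0,0,0.1],5.0]
    - [[0,0,0],[0,0,0.15],5.0]
    - [[0,0,0],[0,0,0.15],5.0]

```text
time_s: 16.83
eef_pos: [0.5207, 0.2948, -0.0121]
tool_rot: [-1.771, -2.595, 0.0]
force: [0.2, -0.7, -1.5]
gripper_width: 0.0574
gripper_force: 15.0
```

Call:
drive_tool:
  rows:
    - [[0,0,0],[0,0,0.1],5.0]
    - [[0,0,0],[0,0,0.15],5.0]
    - [[0,0,0],[0,0,0.15],5.0]

```text
time_s: 17.08
eef_pos: [0.5207, 0.2949, -0.0136]
tool_rot: [-1.771, -2.595, 0.0]
force: [-0.4, 0.2, -1.0]
gripper_width: 0.0575
gripper_force: 15.0
```

Call:
drive_tool:
  rows:
    - [[0,0,0],[0,0,0.1],5.0]
    - [[0,0,0],[0,0,0.15],5.0]
    - [[0,0,0],[0,0,0.15],5.0]

```text
time_s: 17.33
eef_pos: [0.5207, 0.2949, -0.0151]
tool_rot: [-1.77, -2.595, 0.0]
force: [-0.1, -0.3, -1.2]
gripper_width: 0.0576
gripper_force: 15.0
```

Call:
drive_tool:
  rows:
    - [[0,0,0],[0,0,0.05],5.0]
    - [[0,0,0],[0,0,0.1],5.0]
    - [[0,0,0],[0,0,0.1],5.0]

```text
time_s: 17.58
eef_pos: [0.5207, 0.2949, -0.0161]
tool_rot: [-1.771, -2.595, 0.0]
force: [-0.2, -0.1, -1.5]
gripper_width: 0.0572
gripper_force: 15.0
```

Call:
drive_tool:
  rows:
    - [[0,0,0],[0,0,0.05],5.0]
    - [[0,0,0],[0,0,0.1],5.0]
    - [[0,0,0],[0,0,0.1],5.0]

```text
time_s: 17.83
eef_pos: [0.5209, 0.2949, -0.0162]
tool_rot: [-1.771, -2.595, 0.0]
force: [-2.7, -0.9, 6.0]
gripper_width: 0.0573
gripper_force: 15.0
```

Contact, at about 7 N. I'll back off by 0.5 mm, open slowly and go up.

Call:
drive_tool:
  rows:
    - [[0,0,0],[0,0,-0.05],5.0]
    - [[0,0,0],[0,0,-0.05],5.9]
    - [[0,0,0],[0,0,-0.05],6.3]
    - [[0,0,0],[0,0,-0.05],7.0]
    - [[0,0,0],[0,0,-0.05],8.7]
    - [[0,0,0],[0,0,-0.05],8.7]
    - [[0,0,0],[0,0,-0.05],8.7]
    - [[0,0,0],[0,0,-1],8.7]
    - [[0,0,0],[0,0,-3],8.7]
    - [[0,0,0],[0,0,-6],8.7]
    - [[0,0,0],[0,0,-10],8.7]
    - [[0,0,0],[-4,-4,-13],8.7]
    - [[0,0,0],[-8,-8,-15],8.7]
    - [[0,0,0],[-12,-12,-15],8.7]
    - [[0,0,0],[-16,-16,-15],8.7]
    - [[0,0,0],[-18,-18,-15],8.7]
    - [[0,0,0],[-18,-18,-15],8.7]
    - [[0,0,0],[-18,-18,-15],8.7]

```text
time_s: 19.33
eef_pos: [0.4171, 0.0582, 0.1339]
tool_rot: [1.772, 2.592, -0.002]
force: [-0.3, -0.0, -0.3]
gripper_width: 0.087
gripper_force: 0.0
```

Run:
```python
from h import *
a=imaging.get_image("scene")[:,:,::-1][150:300,220:450];b=imaging.get_image("top")[:,:,::-1][150:300,70:360]
cv2.imwrite("pics/s9.png",np.vstack([cv2.resize(a,(460,300)),cv2.resize(b,(460,240))]))
```

```text
(no output)
```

View pics/s9.png

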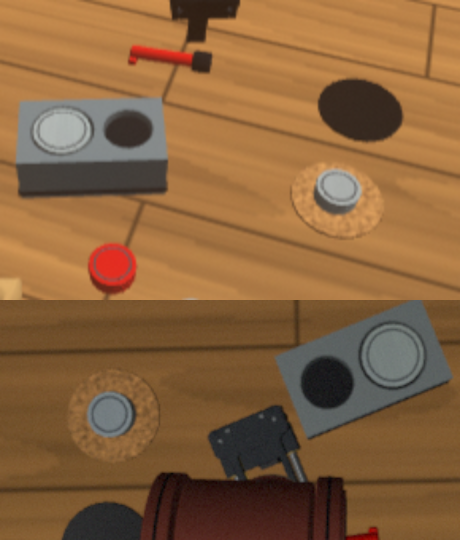

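The tin stands upright, wholly on the cork mat (lid at (110,414) in the lower panel, mat centre (114,415)). The big tin is still level, and the robot is clear.

```bash
python3 -c "
from h import *
print(workorder.hand_in())"
```

```text
the job is handed in; nothing more can be done
None
```

The small tin clicked up, was lifted out and now stands upright, wholly on the cork mat; the big tin is still clicked down, and the job was handed in at about 19.5 s.

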